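Pack the slide tote and stack the caddy on its bails

ROBOT

A 7-joint arm with a two-finger parallel gripper is mounted at the origin on the work surface. World frame = base frame: x ahead of the robot, y to its left, z up, the work surface at z = 0. Lengths are in m, angles in rad, forces in N, time in s.
With the tool pointing down it reaches from about 0.4 to 0.925 m from the base axis. Payload 5.6 kg.
Tool frame: the origin (TCP) lies at the very end of the fingers, on their centre line; the grasp point (between the pads) lies 19 mm behind it; z points along the fingers, y is the line along which they close (so a half turn about z gives the same grasp; the last joint's range is limited). The gripper opens to 85 mm and grips with 20 to 120 N. Pads are 22 mm wide; open, the fingers measure 114 mm over their backs; the gripper's body (76 mm by 85 mm) begins 54 mm behind the grasp point. The pads swing forward as they close: fully open they stand 13 mm farther back than shut.
Start: joints at [-0.043, 0.468, -0.012, 1.603, 0.006, 1.071, -0.056], TCP at [0.65, -0, 0.231] pointing down, gripper open.
Joint ranges: [-2.53, 2.53], [-0.31, 2.02], [-1.57, 1.55], [0.28, 2.44], [-1.29, 4.43], [0.15, 1.84], [-2.92, 2.92]. Speed limits (rad/s): [2.57, 2.57, 3.14, 3.14, 3.14, 3.14, 3.14].

INTERFACE

Orientations are given as a unit quaternion [w, x, y, z].
In Python, from plant import robot gives the robot as it stands. Calls block until the motion is done:
- robot.move_pose(position, orientation): joint-space move of the TCP to a pose.
- robot.move_linear(position, frame=None, v=0.15): straight line of the TCP; frame=None keeps the orientation; v is the mean speed in m/s.
- robot.move_joints(angles): joint-space move.
- robot.set_gripper(opening): finger opening in m; the grip force is fixed at half the most; returns when the fingers have stopped.
- robot.wait(seconds).
- robot.solve_ik(position, orientation): joint angles nearest the present ones, or None.
- robot.state(): the state.
- robot.get_image(name): name is "scene" or "side" or "wrist"; returns (picture, depth): 400x640x3 uint8, blue, green, red; 400x640 float32, m along the optical axis (not along the pixel's ray), 0 where there is no reading.
- robot.camera_params(name): a dict with "fx", "fy", "cx", "cy" (pixels), "cam_to_world" (4x4, takes a point from camera to world coordinates). Camera axes: x right, y down, z forward; pixel columns grow to the right and rows downward; lengths in m; the calibration is good to about 2 mm. A picture is of the moment at which its call begins: read the wrist's pose just before it. camera_params takes no time and is no camera call; for the wrist camera it gives the pose at the moment of the call.
A pose or a line that the arm cannot do raises robot.Unreachable and nothing moves.
- robot.job_done(): hands the job in; it is judged then, once.
The state is a dict: "time": time; "joint_pos": joint angles; "qvel": joint speeds; "joint_efforts": joint torques, N m; "ee_pos": TCP position; "tool_rot": TCP orientation; "contact_force": force on the tool from outside, world axes, zero at the start; "torque": the same for the moment, N m; "grip_width": finger opening in m; "grip_force": force on a finger pad.
Only numpy, scipy, OpenCV 4.12 (cv2) and the standard library are available. Lean on these libraries where they do the work, as an engineer would, in place of code of your own. Each camera call takes 0.05 s, during which the arm holds its last target. There are 200 camera calls.

TASK

Swing both wire bails of the white tote fully outward, then lift every slide case out of the slotted rack by its top edge and stand each one upright on the floor of a slot in the tote. When all are in, swing both bails fully in over the mouth and set the green caddy on them, centred on the tote and square with it, long side along long side. Keep the caddy upright and leave the bottle, the beaker and the jar alone.

Things in the scene. Friction and masses are not known exactly. Their poses are not given: they have to be found in the camera images.
- tote: White open tote fixed to the bench, 140 (x) x 200 (y) x 110 mm high, walls 5. Origin: centre of underside. Floor 6 mm up; a grey insert (top 36 mm up) leaves three slots along x, 130 long, 16 wide, at y = -45, 0, +45 mm. A U-shaped wire bail is hinged at each end: hinge axes along x at y = +95 (left) and -95 mm (right), 114 mm up; crossbar 47 mm from the hinge.
- bail_left (a joint): Angle of the bail at the tote's +y end (rad). 0: fully in, flat over the mouth; pi/2: straight up; 2.9 (stop): fully out beyond the end wall. At angle q the crossbar is at y = 95 - 47 cos q, z = 114 + 47 sin q (mm, tote frame). Loose hinge: let go, it falls to the stop on the side it leans to (as it may at the very start).
- bail_right (a joint): The same for the bail at the tote's -y end: crossbar at y = -(95 - 47 cos q), z = 114 + 47 sin q (mm, tote frame). 0 fully in, 2.9 fully out. Loose hinge.
- bail_left_bar (a point): Middle of the left (+y) bail's crossbar, a round steel wire 8 mm thick and 134 mm long, along the tote's x; pinch it here.
- bail_right_bar (a point): Middle of the right (-y) bail's crossbar, the same.
- rack: Grey slotted rack, fixed to the bench, 100 (x) x 220 (y) x 36 mm high. Origin: centre of its underside. Four slots along its x, 12 mm wide, 82 mm long, 30 mm deep, floor 6 mm above the origin, at y = -75, -25, +25 and +75 mm. Two or three of them hold a slide case on edge.
- caddy: Green plastic caddy, about 350 g, loose, small bottles fixed in it; tray 150 (x) x 200 (y) x 50 mm high, flat underside, origin at its centre. Bridge handle in the middle: bar 100 mm along x, 18 mm thick (y), 93 to 115 mm up; web under it 10 mm thick. On the swung-in bails its underside is 118 mm above the tote's origin.
- reagent_bottle: Bystander: amber bottle, 52 mm diameter, 110 mm tall, origin at its underside. Leave alone.
- beaker: Bystander: glass beaker, 64 mm diameter, 75 mm tall, origin at its underside. Leave alone.
- jar: Bystander: white jar, 60 mm diameter, 70 mm tall, origin at its underside. Leave alone.
- case_1: White flat slide case (may be absent), about 50 g, 76 (x) x 9 (y, thickness) x 76 mm tall, standing on edge in a slot of the rack. Origin: centre of its lower edge, z up.
- case_2: White flat slide case (may be absent), about 50 g, 76 (x) x 9 (y, thickness) x 76 mm tall, standing on edge in a slot of the rack. Origin: centre of its lower edge, z up.
- case_3: White flat slide case (may be absent), about 50 g, 76 (x) x 9 (y, thickness) x 76 mm tall, standing on edge in a slot of the rack. Origin: centre of its lower edge, z up.
- case_4: White flat slide case (may be absent), about 50 g, 76 (x) x 9 (y, thickness) x 76 mm tall, standing on edge in a slot of the rack. Origin: centre of its lower edge, z up.
There are look-alikes about, which are no part of the job. Leave any black, orange or turquoise look-alike of the case_1 alone.

How it is judged:
On the way, in this order (a step that is already met when the one before it is completed fails the run):
1. both bails are swung fully out (value of joint each of bail_left, bail_right above 2.5 rad), for 0.2 s.
2. every slide case stands in a slot of the tote, bails still out (all of step 1 and x of case_1 in the frame of tote between -0.06 and 0.06 m and y of case_1 in the frame of tote between -0.06 and 0.06 m and z of each of case_1, case_2, case_3, case_4 in the frame of tote below 0.014 m and angle between each of case_1, case_2, case_3, case_4's own z axis and vertical below 0.3 rad and linear speed of each of case_1, case_2, case_3, case_4 below 0.05 m/s and x of case_2 in the frame of tote between -0.06 and 0.06 m and y of case_2 in the frame of tote between -0.06 and 0.06 m and x of case_3 in the frame of tote between -0.06 and 0.06 m and y of case_3 in the frame of tote between -0.06 and 0.06 m and x of case_4 in the frame of tote between -0.06 and 0.06 m and y of case_4 in the frame of tote between -0.06 and 0.06 m), for 0.2 s.
3. both bails are swung fully in over the loaded tote (x of case_1 in the frame of tote between -0.06 and 0.06 m and y of case_1 in the frame of tote between -0.06 and 0.06 m and z of each of case_1, case_2, case_3, case_4 in the frame of tote below 0.014 m and angle between each of case_1, case_2, case_3, case_4's own z axis and vertical below 0.3 rad and linear speed of each of case_1, case_2, case_3, case_4 below 0.05 m/s and x of case_2 in the frame of tote between -0.06 and 0.06 m and y of case_2 in the frame of tote between -0.06 and 0.06 m and x of case_3 in the frame of tote between -0.06 and 0.06 m and y of case_3 in the frame of tote between -0.06 and 0.06 m and x of case_4 in the frame of tote between -0.06 and 0.06 m and y of case_4 in the frame of tote between -0.06 and 0.06 m and value of joint each of bail_left, bail_right below 0.2 rad), for 0.2 s.
At the end, for the whole second after the job is handed in: Every slide case present stands in a tote slot (on its floor within 8 mm, within 0.3 rad of upright), both bails are in (below 0.2 rad), the caddy rests on them upright (within 0.1 rad), centred on the tote within 20 mm in x and y and square within 0.17 rad, and all is at rest (all of step 3 and x of caddy in the frame of tote between -0.02 and 0.02 m and y of caddy in the frame of tote between -0.02 and 0.02 m and z of caddy in the frame of tote between 0.108 and 0.126 m and angle between the x axis of caddy and the x axis of tote, either way round below 0.17 rad and angle between caddy's own z axis and vertical below 0.1 rad and linear speed of caddy below 0.02 m/s); the robot touches nothing.
It fails at once if a bystander (bottle, beaker, jar) is moved more than 4 cm (distance of any of reagent_bottle, beaker, jar from where it was at the start of the episode above 0.04 m).
It fails at once if the caddy is tipped by more than 0.6 rad (angle between caddy's own z axis and vertical above 0.6 rad).
Of case_1, case_2, case_3, case_4 only 2 to 3 are there at a start; the rules pass over those that are not, and their reading is None.
At some moment in a run one of caddy may be knocked a few centimetres aside while the robot is not near it.
It also fails if it takes over 210 s, if anything falls off the work surface, if the arm or the gripper's body presses on something with over 40 N, if the wrist force passes 120 N, or if a joint passes its speed limit or range.

## Working session

There is one attempt and no reset: what is moved stays moved. The work goes in short steps, each a Python script; the robot and the scene stay as the last script left them, time stands still between calls to the robot, and variables do not carry over. Pictures are saved under pics/ and viewed, at most 14 in all, crops included, and the job is handed in when it is done.

```bash
mkdir -p pics; ls; python3 - <<'E'
from plant import robot
import cv2
for n in("scene","side"):
    im,d=robot.get_image(n); cv2.imwrite(f"pics/{n}0.png",im)
    import numpy as np; np.savez(f"pics/{n}0.npz",d=d,**robot.camera_params(n)); p=robot.camera_params(n);print(n,p["fx"],np.round(p["cam_to_world"],3).tolist())
print(robot.state())
E
```

```text
pics
scene 431.63838814057823 [[0.665, 0.614, -0.425, 1.155], [0.746, -0.55, 0.374, -0.549], [-0.004, -0.566, -0.824, 1.218], [0.0, 0.0, 0.0, 1.0]]
side 379.60212921584355 [[1.0, 0.003, 0.028, 0.532], [-0.018, -0.701, 0.712, -0.933], [0.022, -0.713, -0.701, 0.966], [0.0, 0.0, 0.0, 1.0]]
{'time': 0.1, 'joint_pos': array([-0.04296846,  0.46828908, -0.01159616,  1.60353079,  0.00601343,
        1.0713687 , -0.05632195]), 'qvel': array([ 5.16873013e-04, -2.50137071e-03, -1.25481657e-03, -2.12258521e-03,
        4.98677347e-04,  2.06687669e-04,  2.83594123e-06]), 'joint_efforts': array([ 1.06754396e-03, -5.33521950e+01,  2.19214533e-02, -2.51963443e+01,
        1.15740488e-02,  4.25570266e-03,  1.47225879e-06]), 'ee_pos': array([ 6.49509402e-01, -9.35253587e-05,  2.30433898e-01]), 'tool_rot': array([-5.05005934e-04,  7.07148092e-01,  7.07065037e-01, -5.95661666e-04]), 'contact_force': array([ 0.60579074, -0.86385711,  0.07560498]), 'torque': array([ 0.06875509, -0.01080025, -0.01329315]), 'grip_force': 0.0, 'grip_width': 0.08532382274375522}
```

View pics/scene0.png

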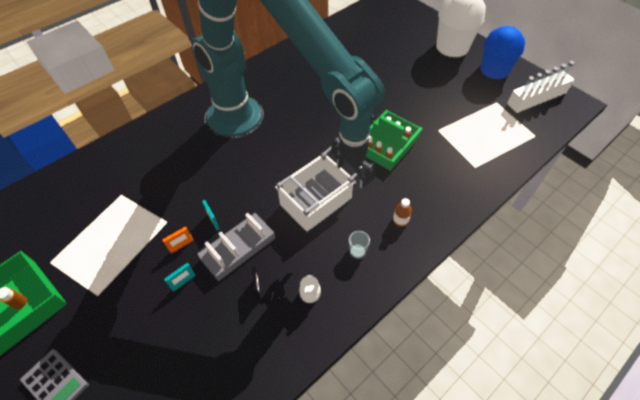

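View pics/side0.png

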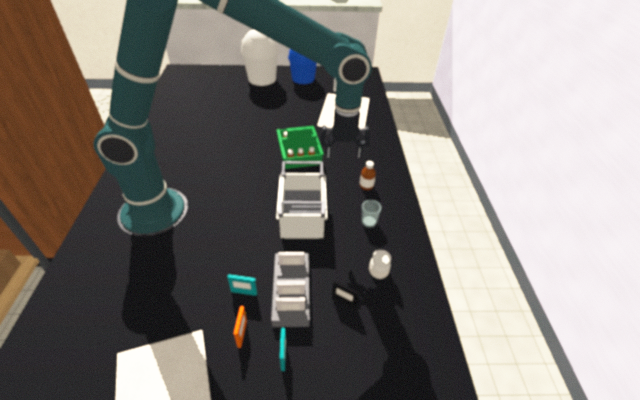

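The scene picture shows the rack at (237,245) with three white cases, the tote at (317,190), and the caddy at (392,138). The look-alikes are around the rack. Next I'll build an orthophoto from depth.

```bash
cat > h.py <<'E'
import numpy as np,cv2
from plant import robot
from scipy.spatial.transform import Rotation as R
def cloud(n,save=None):
    p=robot.camera_params(n); im,d=robot.get_image(n)
    if save: cv2.imwrite(save,im)
    v,u=np.mgrid[:400,:640]; P=np.stack([(u-p["cx"])/p["fx"]*d,(v-p["cy"])/p["fy"]*d,d],-1)
    T=np.array(p["cam_to_world"]); W=P@T[:3,:3].T+T[:3,3]; m=d>0
    return W[m],im[m]
def ortho(cl,x0,x1,y0,y1,s,zmax=.25):
    # picture: right = +y ... columns grow with +y, rows grow with -x
    o=np.zeros((int((x1-x0)*s),int((y1-y0)*s),3),np.uint8); 
    W=np.concatenate([c[0] for c in cl]); C=np.concatenate([c[1] for c in cl])
    k=np.argsort(W[:,2]); W,C=W[k],C[k]
    m=(W[:,0]>x0)&(W[:,0]<x1)&(W[:,1]>y0)&(W[:,1]<y1)&(W[:,2]<zmax); W,C=W[m],C[m]
    r=((x1-W[:,0])*s).astype(int).clip(0,o.shape[0]-1); c=((W[:,1]-y0)*s).astype(int).clip(0,o.shape[1]-1)
    o[r,c]=C
    return o,W,C
E
python3 - <<'E'
from h import *
robot.move_pose([.55,.35,.35],[0,.7071,.7071,0]) if 0 else None
cl=[cloud("scene"),cloud("side")]
o,W,C=ortho(cl,.35,.95,-.65,.35,500)
o=cv2.morphologyEx(o,cv2.MORPH_CLOSE,np.ones((3,3)))
o=cv2.resize(o,None,fx=1.6,fy=1.6)
for i in range(10): cv2.putText(o,f"{-.6+.1*i:.1f}",(int((.05+.1*i)*800),10),0,.35,(0,255,255),1); cv2.line(o,(int((.05+.1*i)*800),0),(int((.05+.1*i)*800),480),(90,90,0),1)
for i in range(6): y=int((.05+.1*i)*800);cv2.putText(o,f"{.9-.1*i:.1f}",(0,y),0,.35,(0,255,255),1);cv2.line(o,(0,y),(800,y),(90,90,0),1)
cv2.imwrite("pics/o1.png",o)
im=cv2.imread("pics/scene0.png")[130:300,170:430]; cv2.imwrite("pics/c1.png",cv2.resize(im,None,fx=3,fy=3,interpolation=2))
E
```

```text
(no output)
```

View pics/o1.png

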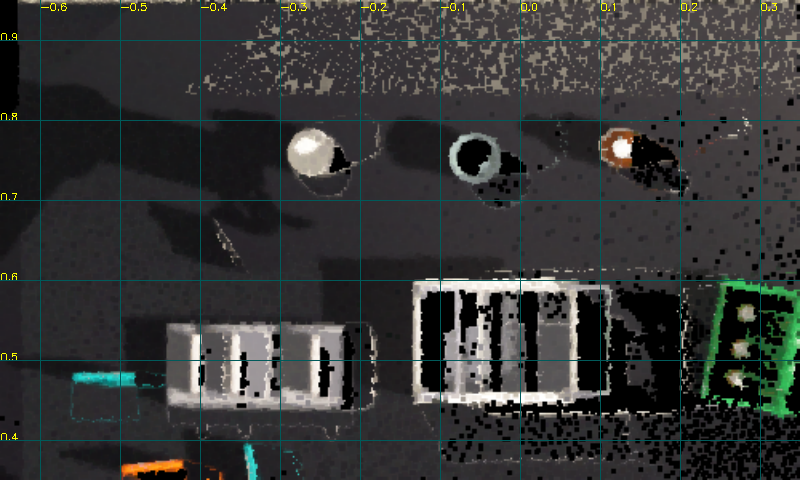

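View pics/c1.png

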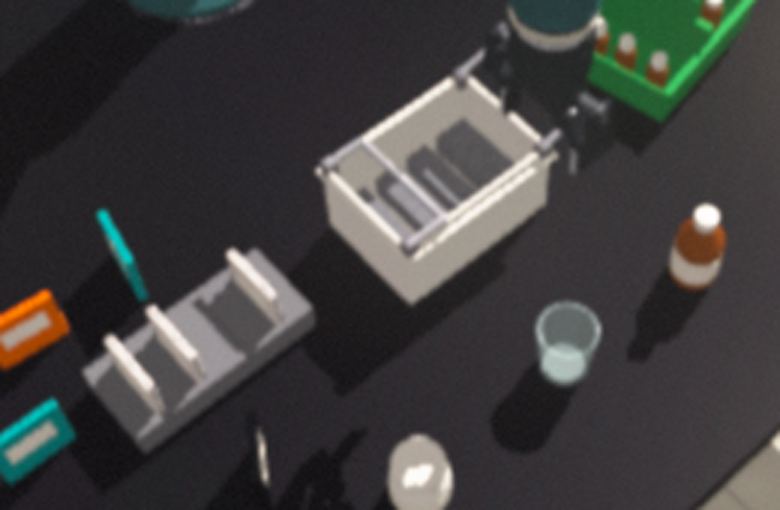

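```bash
cat >> h.py <<'E'
def q(yaw): # tool down, closing along world y rotated by yaw
    a=R.from_euler("z",yaw)*R.from_quat([1,0,0,0]); x=a.as_quat(); return [x[3],x[0],x[1],x[2]]
def grid(o,x1,y0,s,k):
    o=cv2.resize(o,None,fx=k,fy=k,interpolation=cv2.INTER_NEAREST);S=s*k
    for i in range(int(np.ceil(y0*20)),int(np.floor((y0+o.shape[1]/S)*20))+1):
        c=int((i/20-y0)*S); cv2.putText(o,f"{i/20:.2f}",(c,10),0,.35,(0,255,255),1); cv2.line(o,(c,0),(c,o.shape[0]),(90,90,0),1)
    for i in range(int(np.ceil((x1-o.shape[0]/S)*20)),int(np.floor(x1*20))+1):
        r=int((x1-i/20)*S); cv2.putText(o,f"{i/20:.2f}",(0,r),0,.35,(0,255,255),1); cv2.line(o,(0,r),(o.shape[1],r),(90,90,0),1)
    return o
E
python3 - <<'E'
from h import *
cl=[]
for i,(x,y) in enumerate([(.5,-.33),(.5,-.04),(.5,.25)]):
    robot.move_pose([x,y,.38],q(0)); robot.wait(.3)
    cl.append(cloud("wrist",f"pics/w{i}.png"))
print(robot.camera_params("wrist")["fx"],np.round(robot.camera_params("wrist")["cam_to_world"],3).tolist(),robot.state()["joint_pos"],robot.state()["time"])
np.savez("pics/cl.npz",W=np.concatenate([c[0] for c in cl]),C=np.concatenate([c[1] for c in cl]))
o,W,C=ortho(cl,.38,.68,-.5,.4,800); cv2.imwrite("pics/o2.png",grid(o,.68,-.5,800,1.1))
cv2.imwrite("pics/w1b.png",cv2.hconcat([cv2.resize(cv2.imread(f"pics/w{i}.png"),(400,250)) for i in (0,1)]))
E
```

```text
320.93061623766846 [[-0.002, -0.953, -0.303, 0.579], [-1.0, 0.002, 0.001, 0.25], [-0.001, 0.303, -0.953, 0.523], [0.0, 0.0, 0.0, 1.0]] [-0.55677264  0.19506086  0.04080022  1.64025027 -0.00810154  1.30625946
 -2.08659883] 4.9417
```

View pics/o2.png

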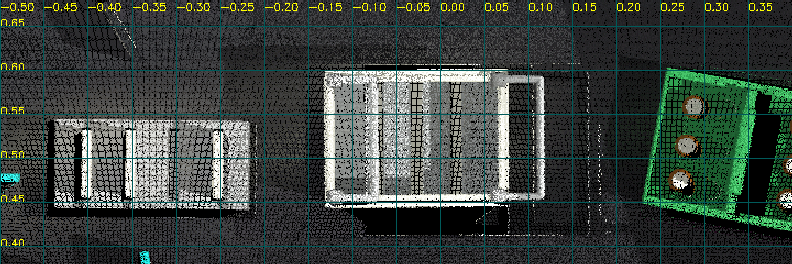

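View pics/w1b.png

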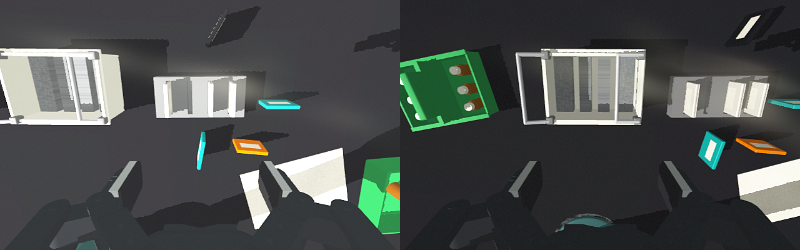

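```bash
python3 - <<'E'
from h import *
f=np.load("pics/cl.npz");W=f["W"];C=f["C"].astype(int)
def rect(m,s=""):
    P=W[m][:,:2].astype(np.float32); r=cv2.minAreaRect(P*1000); print(s,m.sum(),r,"z",np.round(np.percentile(W[m][:,2],[5,50,95]),4),"pct",np.round(np.percentile(P,[1,99],axis=0),4).tolist())
x,y,z=W.T
rect((y>-.18)&(y<.07)&(x>.43)&(x<.62)&(z>.102)&(z<.113),"tote")
rect((y>-.48)&(y<-.2)&(x>.43)&(x<.57)&(z>.030)&(z<.040),"rack")
for a,b in((-.43,-.385),(-.38,-.335),(-.28,-.23)): rect((y>a)&(y<b)&(x>.43)&(x<.57)&(z>.072)&(z<.09),"case")
g=(C[:,1]>C[:,0]+40)&(C[:,1]>C[:,2]+40)&(y>.15)
rect(g&(z>.04)&(z<.058)&(x>.4)&(x<.65),"caddy"); rect(g&(z>.1),"handle")
rect((y>.07)&(y<.16)&(x>.43)&(x<.62)&(z>.1)&(z<.14),"lbail")
m=(y>-.12)&(y<.02)&(x>.46)&(x<.58)&(z>.105); rect(m,"rbar")
# bars and tote long-side edges
for a,b in((-.1,-.02),(-.02,.04)):
  m=(y>a)&(y<b)&(z>.10)&(z<.112);print(np.percentile(x[m&(x>.55)],[2,50,98]),np.percentile(x[m&(x<.5)],[2,50,98]))
E
```

```text
tote 7730 ((523.189453125, -30.716583251953125), (202.46583557128906, 156.02975463867188), 89.39739227294922) z [0.1022 0.1095 0.1116] pct [[0.4468, -0.1293], [0.6001, 0.0696]]
rack 13878 ((493.296630859375, -348.1292724609375), (100.98185729980469, 263.4974365234375), 0.5526961088180542) z [0.0343 0.0362 0.0378] pct [[0.444, -0.436], [0.543, -0.2183]]
case 1035 ((494.04638671875, -402.4854736328125), (77.06395721435547, 11.212573051452637), 0.6329935193061829) z [0.0735 0.0816 0.0836] pct [[0.4573, -0.4077], [0.5317, -0.3976]]
case 974 ((494.3016052246094, -352.9411926269531), (76.75028228759766, 11.390097618103027), 0.6187506318092346) z [0.0738 0.0818 0.0834] pct [[0.4574, -0.3581], [0.5319, -0.3477]]
case 916 ((492.8958435058594, -253.22618103027344), (76.9972152709961, 10.311515808105469), 0.42440366744995117) z [0.0739 0.0818 0.0835] pct [[0.456, -0.2582], [0.5306, -0.2482]]
caddy 6112 ((508.2123718261719, 341.94232177734375), (158.4759063720703, 202.40777587890625), 10.422346115112305) z [0.0423 0.0522 0.0545] pct [[0.4177, 0.2329], [0.5995, 0.4484]]
handle 2807 ((508.64605712890625, 341.174560546875), (100.00978088378906, 20.473451614379883), 9.954556465148926) z [0.1026 0.1146 0.1165] pct [[0.4613, 0.3251], [0.5568, 0.3557]]
lbail 3987 ((523.9512329101562, 93.97492218017578), (48.243125915527344, 155.46067810058594), 89.81847381591797) z [0.101  0.1233 0.1299] pct [[0.4538, 0.0702], [0.5963, 0.1175]]
rbar 36777 ((494.8837585449219, -59.790611267089844), (125.24101257324219, 129.74034118652344), 35.34617233276367) z [0.1184 0.4508 0.4684] pct [[0.4763, -0.1123], [0.5611, 0.0195]]
[0.58800232 0.59539564 0.60020629] [0.44483984 0.45389273 0.45837905]
[0.58816724 0.59441308 0.60134619] [0.44612661 0.45506716 0.45880767]
```

```bash
cat >> h.py <<'E'
TX,TY=.5235,-.030
def bar(side,a): # side +1 left, -1 right
    return np.array([TX,TY+side*(.095-.047*np.cos(a)),.114+.047*np.sin(a)])
G=np.array([0,0,-.019])
def bail(side,a0,a1,n=8):
    b=bar(side,a0)+G
    robot.set_gripper(.03)
    robot.move_pose(b+[0,0,.12],q(0)); robot.move_linear(b,v=.12)
    robot.set_gripper(0); s=robot.state(); print("bail grip",s["grip_width"],s["grip_force"])
    for a in np.linspace(a0,a1,n+1)[1:]: robot.move_linear(bar(side,a)+G,v=.12)
    print("F",np.round(robot.state()["contact_force"],1))
    robot.set_gripper(.03); robot.wait(.3)
    robot.move_linear(bar(side,a1)+G+[0,0,.1],v=.2)
E
python3 - <<'E'
from h import *
f=np.load("pics/cl.npz");W=f["W"];x,y,z=W.T
m=(y>-.11)&(y<-.03)&(x>.48)&(x<.57)&(z>.105)&(z<.13); print(np.percentile(y[m],[2,50,98]),np.percentile(z[m],[2,50,98]))
m=(y>.085)&(y<.13)&(x>.48)&(x<.57)&(z>.105)&(z<.14); print(np.percentile(y[m],[2,50,98]),np.percentile(z[m],[2,50,98]))
bail(-1,0,2.75); s=robot.state(); print(s["time"],s["ee_pos"])
robot.move_pose([.5,-.1,.38],q(0));cloud("wrist","pics/w3.png")
E
```

```text
[-0.07940056 -0.07478001 -0.07071994] [0.11306573 0.1173352  0.11950887]
[0.10939501 0.11347813 0.1176077 ] [0.12499357 0.1287036  0.13080903]
bail grip 0.0057943840468886116 58.54629456996918
F [ 5.4  2.3 -2. ]
11.9583 [ 0.52287701 -0.16811044  0.2121547 ]
```

View pics/w3.png

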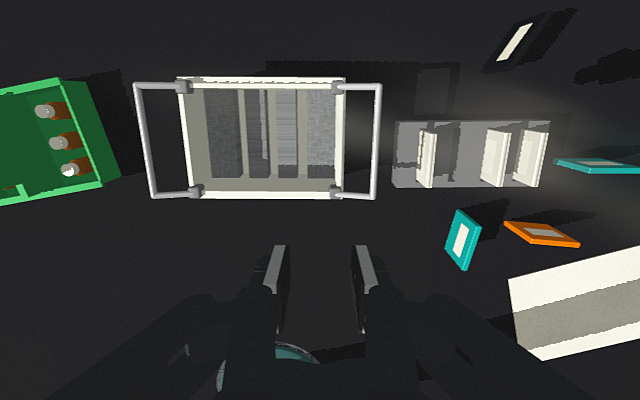

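Both bails are out, with the crossbars at columns 145 and 375. Next I'll refine the slot y positions from depth.

```bash
python3 - <<'E'
from h import *
W,C=cloud("wrist")
x,y,z=W.T
m=(x>.47)&(x<.575)&(y>-.13)&(y<.07)
b=np.arange(-.125,.066,.002)
print([(round(float(a),3),int(1000*np.median(z[m&(y>=a)&(y<a+.002)])) if (m&(y>=a)&(y<a+.002)).any() else None) for a in b])
m=(z>.100)&(z<.115)&(x>.44)&(x<.62);
m2=m&(x>.48)&(x<.57); print(np.percentile(y[m2&(y<-.1)&(y>-.15)],[2,50,98]),np.percentile(y[m2&(y>.04)&(y<.09)],[2,50,98]))
m3=(y>-.1)&(y<.04)&m;print(np.percentile(x[m3&(x>.55)],[2,50,98]),np.percentile(x[m3&(x<.5)],[2,50,98]))
E
```

```text
[(-0.125, 425), (-0.123, 431), (-0.121, 447), (-0.119, 447), (-0.117, 423), (-0.115, 449), (-0.113, 458), (-0.111, 459), (-0.109, 456), (-0.107, 456), (-0.105, 457), (-0.103, 455), (-0.101, 457), (-0.099, 457), (-0.097, 455), (-0.095, 456), (-0.093, 456), (-0.091, 459), (-0.089, 459), (-0.087, 452), (-0.085, 418), (-0.083, 447), (-0.081, 449), (-0.079, 447), (-0.077, 426), (-0.075, 417), (-0.073, 400), (-0.071, 425), (-0.069, 431), (-0.067, 432), (-0.065, 432), (-0.063, 435), (-0.061, 437), (-0.059, 441), (-0.057, 448), (-0.055, 452), (-0.053, 451), (-0.051, 450), (-0.049, 452), (-0.047, 454), (-0.045, 455), (-0.043, 457), (-0.041, 459), (-0.039, 36), (-0.037, 36), (-0.035, 35), (-0.033, 7), (-0.031, 6), (-0.029, 6), (-0.027, 6), (-0.025, 6), (-0.023, 6), (-0.021, 16), (-0.019, 35), (-0.017, 36), (-0.015, 36), (-0.013, 36), (-0.011, 36), (-0.009, 36), (-0.007, 36), (-0.005, 36), (-0.003, 36), (-0.001, 36), (0.001, 36), (0.003, 36), (0.005, 36), (0.007, 36), (0.009, 36), (0.011, None), (0.013, None), (0.015, 6), (0.017, 6), (0.019, 6), (0.021, 6), (0.023, 6), (0.025, 23), (0.027, 36), (0.029, 36), (0.031, 36), (0.033, 36), (0.035, 36), (0.037, 36), (0.039, 36), (0.041, 36), (0.043, 36), (0.045, 36), (0.047, 36), (0.049, 36), (0.051, 36), (0.053, 36), (0.055, 36), (0.057, 36), (0.059, 36), (0.061, 36), (0.063, 36), (0.065, 36)]
[-0.13104901 -0.12575092 -0.12193645] [0.06724947 0.06851513 0.0764801 ]
[0.58849052 0.59453462 0.60036134] [0.44520464 0.45498494 0.45866746]
```

```bash
sed -i 's/^TX,TY=.*/TX,TY=.523,-.028/' h.py; cat >> h.py <<'E'
def case(cy,slot,cx=.494,zg=.053):
    robot.set_gripper(.03)
    robot.move_pose([cx,cy,.2],q(0)); robot.move_linear([cx,cy,zg],v=.15)
    robot.set_gripper(0); s=robot.state(); print("grip",s["grip_width"],s["grip_force"])
    robot.move_linear([cx,cy,.235],v=.15); print("held",robot.state()["grip_width"])
    y=TY+slot; robot.move_linear([TX,y,.235],v=.25)
    robot.move_linear([TX,y,.095],v=.15); f0=robot.state()["contact_force"]
    for z in (.08,.068,.060,zg+.002):
        robot.move_linear([TX,y,z],v=.08); f=robot.state()["contact_force"]-f0; print(z,np.round(f,1))
        if f[2]>12: print("blocked"); return False
    robot.set_gripper(.03); robot.move_linear([TX,y,.2],v=.15); return True
E
python3 - <<'E'
from h import *
print(case(-.253,.045)); print(robot.state()["time"])
robot.move_pose([.5,-.1,.38],q(0));robot.wait(.2);cloud("wrist","pics/w4.png")
E
```

```text
grip 0.008165223858123597 59.482882618904114
held 0.008078485837221582
0.08 [-0.1  0.9  0.5]
0.068 [-0.1  1.2 -0.6]
0.06 [-0.4  0.7  0.8]
0.055 [-0.1  0.4  0.7]
True
21.7
```

View pics/w4.png

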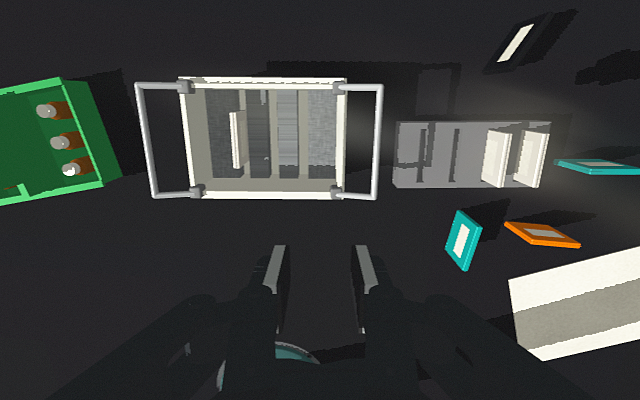

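The first case stands in the slot (column 236). Now the other two.

```bash
python3 - <<'E'
from h import *
ok=case(-.353,0) and case(-.4025,-.045); print(ok,robot.state()["time"])
robot.move_pose([.5,-.04,.38],q(0));robot.wait(.3);W,C=cloud("wrist","pics/w5.png")
x,y,z=W.T
for s in(-.045,0,.045):
    m=(abs(y-TY-s)<.015)&(x>.47)&(x<.58)&(z>.07)&(z<.1); print(m.sum(),np.percentile(z[m],[50,98]),np.percentile(y[m],[2,50,98]),np.percentile(x[m],[2,98]))
E
```

```text
grip 0.008251644169302585 59.66282844543457
held 0.008085299091671565
0.08 [-0.1  0.8 -0.4]
0.068 [ 0.4 -0.3 -0.8]
0.06 [0.  0.2 0.5]
0.055 [-0.4  0.8  0.2]
grip 0.008001285118429433 59.43125367164612
held 0.00790271806572424
0.08 [-0.2  0.7 -0.3]
0.068 [ 0.8  0.4 -0.8]
0.06 [ 0.1 -0.1  0.1]
0.055 [-0.2  0.7 -0.8]
True 41.75
405 [0.08214051 0.08409272] [-0.07673741 -0.07185848 -0.06773335] [0.48671575 0.55911462]
394 [0.08218056 0.08426599] [-0.03157776 -0.02736924 -0.02293444] [0.48652946 0.5591996 ]
418 [0.08213872 0.08412716] [0.01285527 0.01687185 0.021753  ] [0.48521536 0.55793581]
```

View pics/w5.png

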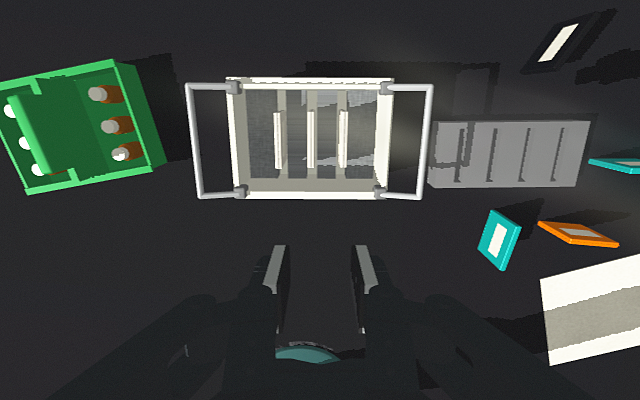

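All three cases are on their slot floors with their tops at 82 mm. Now I'll swing the bails in.

```bash
python3 - <<'E'
from h import *
bail(-1,2.9,0.03); bail(1,2.9,0.03); print(robot.state()["time"])
robot.move_pose([.5,.2,.42],q(np.pi));robot.wait(.3);print(robot.state()["joint_pos"]);W,C=cloud("wrist","pics/w6.png")
x,y,z=W.T;C=C.astype(int)
g=(C[:,1]>C[:,0]+40)&(C[:,1]>C[:,2]+40)&(y>.1)&(x>.3)&(x<.7)
for m in(g&(z>.11)&(z<.12),g&(z>.045)&(z<.056)): print(cv2.minAreaRect((W[m][:,:2]*1000).astype(np.float32)),m.sum(),np.median(z[m]))
for s in(-.045,0,.045):
    m=(abs(y-TY-s)<.02)&(x>.48)&(x<.57)&(z>.1)&(z<.2); print(m.sum(),np.median(z[m]) if m.any() else 0,np.median(y[m]) if m.any() else 0)
E
```

```text
bail grip 0.005989703560712286 58.64835262298584
F [5.  3.3 2.4]
bail grip 0.0055840938610645765 58.73514711856842
F [6.  1.9 4.4]
55.175
[-0.59490741  0.1351178   0.17314264  1.62696651 -0.02362877  1.38170541
  1.15169285]
((531.6680908203125, 323.9158630371094), (99.36856842041016, 17.994014739990234), 10.377795219421387) 809 0.11486678631274644
((532.45849609375, 324.6505432128906), (159.13763427734375, 200.50241088867188), 10.538596153259277) 2037 0.05221758222883999
405 0.11700694730863892 -0.0719362456617545
0 0 0
373 0.11722897877411004 0.023534264948101236
```

```bash
python3 - <<'E'
from h import *
W,C=cloud("scene","pics/s6.png")
im=cv2.imread("pics/s6.png")[80:300,170:460]; cv2.imwrite("pics/s6c.png",cv2.resize(im,None,fx=1.3,fy=1.3))
a=cv2.imread("pics/w6.png"); b=cv2.resize(im,(527,400)); cv2.imwrite("pics/m6.png",cv2.resize(cv2.hconcat([a,b]),(800,274)))
E
```

```text
(no output)
```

View pics/m6.png

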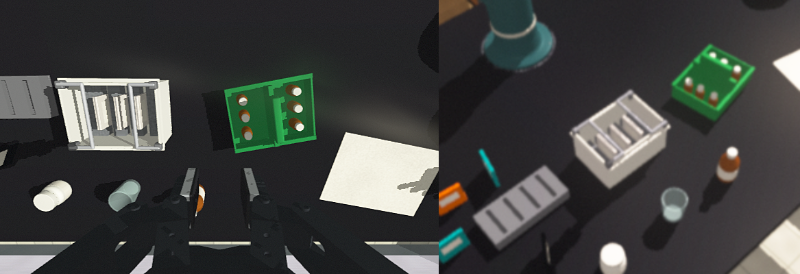

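Both bails are in, and the caddy has been knocked to (0.532, 0.324) with yaw +10.4°. Next I'll pick it up by its handle.

```bash
python3 - <<'E'
from h import *
a=np.radians(10.4); c=np.array([.532,.324]); zg=.086
robot.set_gripper(.05)
robot.move_pose([*c,.24],q(np.pi+a)); robot.move_linear([*c,zg],v=.12)
robot.set_gripper(0); s=robot.state(); print(s["grip_width"],s["grip_force"])
robot.move_linear([*c,zg+.18],v=.12); s=robot.state();print(s["grip_width"],np.round(s["contact_force"],1),np.round(s["torque"],2))
ty=-.027
robot.move_linear([TX,ty,zg+.18],frame=q(np.pi),v=.15)
robot.wait(.2);W,C=cloud("side","pics/s7.png");W,C=cloud("scene");x,y,z=W.T;C=C.astype(int)
g=(C[:,1]>C[:,0]+40)&(C[:,1]>C[:,2]+40)&(z>.2)&(z<.25)&(abs(y-TY)<.2)
print(cv2.minAreaRect((W[g][:,:2]*1000).astype(np.float32)),g.sum(),robot.state()["time"])
E
```

```text
0.016815179132442102 59.87915575504303
0.01692285815789662 [ 0.  -0.4 -3.9] [ 0.03 -0.    0.06]
((520.2916259765625, -28.105270385742188), (203.76856994628906, 162.16505432128906), 89.68934631347656) 1384 65.2667
```

View pics/s7.png

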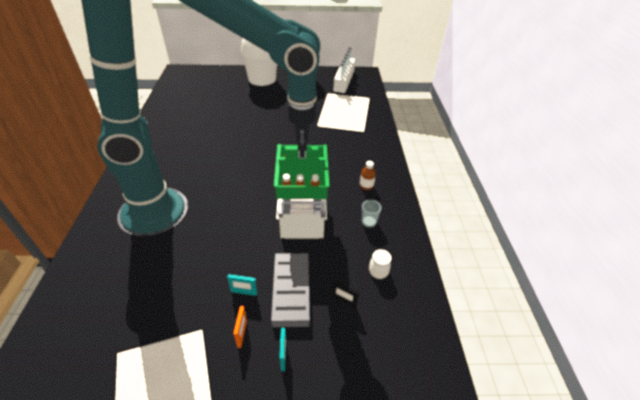

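The caddy is held level over the tote, square and centred to within a few mm. Now I'll lower it.

```bash
python3 - <<'E'
from h import *
ty=-.027; f0=robot.state()["contact_force"]
for z in(.23,.215,.209,.207,.206,.205,.204,.203):
    robot.move_linear([TX,ty,z],v=.06); f=robot.state()["contact_force"]-f0; print(z,np.round(f,1))
    if f[2]>3: break
robot.set_gripper(.05); robot.move_linear([TX,ty,.33],v=.1); 
robot.move_pose([.5,.2,.42],q(np.pi)); robot.wait(.3);W,C=cloud("wrist","pics/w8.png");x,y,z=W.T;C=C.astype(int)
g=(C[:,1]>C[:,0]+40)&(C[:,1]>C[:,2]+40)&(x>.3)&(x<.7)&(y>-.2)
for m in(g&(z>.22)&(z<.24),g&(z>.162)&(z<.174)): print(cv2.minAreaRect((W[m][:,:2]*1000).astype(np.float32)),m.sum(),np.median(z[m]))
print(robot.state()["time"])
im,_=robot.get_image("scene"); cv2.imwrite("pics/s8.png",cv2.resize(im[80:300,170:460],(790,600)))
E
```

```text
0.23 [-0.8  0.4 -0.9]
0.215 [-0.4  0.5 -0.6]
0.209 [ 0.6  0.2 -0.2]
0.207 [-0.8 -0.5 -0.8]
0.206 [-0.3 -0.6 -0.6]
0.205 [-0.1 -0.4 -0. ]
0.204 [-3.6 -0.3  7.3]
((522.1082153320312, -24.960994720458984), (18.673555374145508, 99.19892120361328), 89.73937225341797) 1884 0.23221764645554713
((522.8525390625, -26.08788299560547), (202.19985961914062, 158.37759399414062), 89.9305648803711) 4265 0.1698628608492464
70.8083
```

View pics/s8.png

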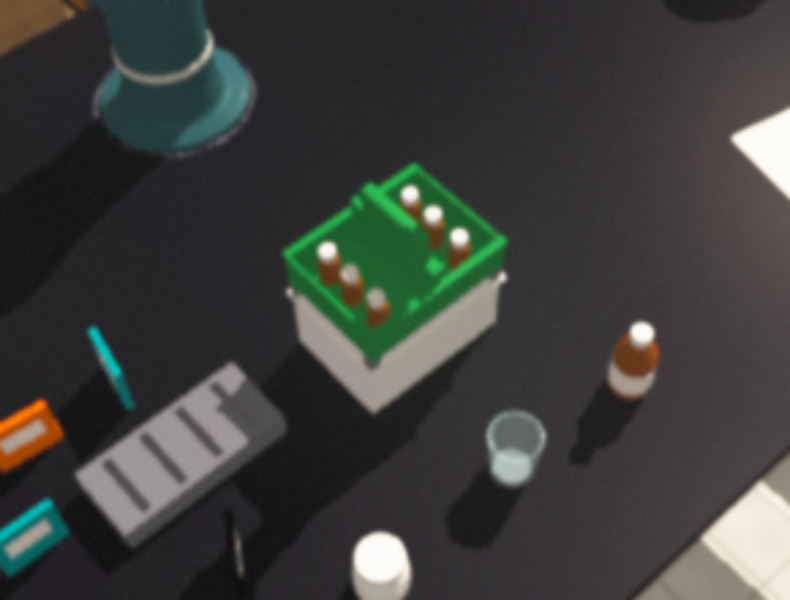

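The caddy sits square and level on the tote at (395,260), within 3 mm of its centre. Its top is at 0.170 m, which puts the underside at about 0.119 m.

```bash
python3 -c "
from plant import robot
print(robot.job_done())"
```

```text
the job is handed in; nothing more can be done
None
```

I handed the job in at about 71 s of the 210 s: all three slide cases stand upright in the tote's slots, both bails are in, and the caddy rests on them square and within about 3 mm of centre. The hand-in call returned no verdict.

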